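Snap the interlock relay onto its rail and close the touch guard

TASK

Put the laser's interlock panel back in service. First fit the narrower loose relay module (45 mm wide) into the free place on the rail: hook its fixed lip under the rail edge nearer the robot, then rock the other end down until the sprung foot clicks and the module sits flat. Only then set the clear touch guard back over the mains terminals with its steel tongue fully home in the switch slot; leave the other things on the desk where they are.

Things in the scene. Friction and masses are not known exactly. Their poses are not given: they have to be found in the camera images.
- panel: Grey metal back plate 120 (x) x 230 (y) x 4 mm, fixed on the desk. Origin: centre of its underside, at desk height; +x points roughly away from the robot, +y to its left. Carries the rail along y over x = 0 (y -52 to +105 mm) and, in a line at y = -85 mm, a black tongue switch (x -75 to -18) and mains terminals (x -6 to 48, 26 mm wide, top 26 mm above the desk).
- near_lip (a point): Top outer corner of the rail edge nearer the robot: x = -17.5, y = 0, z = 19 mm of the panel, panel's axes. Steel top-hat rail: both lips are 2.5 mm thick (tops at z = 19, undersides 16.5) and overhang 5 mm, from the rail's webs at x = +-12.5 to x = +-17.5 mm.
- module_row: Fixed parts on the rail beside the free place: a 36 mm breaker on the +y side (top 87 mm above the desk), low terminals on the -y side (top 56 mm), end clamps; where they stand along the rail varies. Origin: middle of the free place, 52 mm wide (y +-26), on the rail's centreline, level with the lips' tops (19 mm above the desk). Axes as the panel's.
- relay: Module to fit: grey housing 80 (x) x 45 (y) mm, 72 mm tall, 0.16 kg, standing on its underside. Origin: centre of underside, z up. Hook on the -x side, sprung black foot (to x = 45) on the +x side. Shoulders at z = 44, above them the nose. Legs at x -30 to -18.3 and 21 to 32 reach to z = 0. Fitted, it has the panel's axes and its origin is 10 mm below module_row's.
- relay_nose (a point): Middle of the relay's top (z = 72 mm). The nose, 45 x 45 mm (x, y within 22.5 of the middle), rises 28 mm above the shoulders: grip it across x, from above, so that the fingers clear the neighbours; also the place to press (any part of it).
- relay_seat (a point): Middle of the relay's face that lies on the rail's lips: x = y = 0, z = 10 mm of the relay. Fitted, it is at module_row's origin.
- relay_hook (a point): Root of the fixed hook, where it meets its leg: x = -18.3, z = 6 mm of the relay. The hook reaches from there to x = -14; its upper face slopes down to z = 4.2 at the tip, its underside is at z = 0.4. The lip enters between it and the face at z = 10, with the relay's +x end tilted up 15 to 20 degrees, until the lip's edge meets the leg.
- relay_foot (a joint): How far the relay's foot is pushed outward (+x of the relay), m: 0 out, 0.006 at most. Its tip is at x = 14.5, z = 5.5 to 6.5 mm when 0, below it a ramp out to x = 18.3, z = 0.8. Riding over the far lip it reads about 0.003; it springs back to about 0 as it clicks. Spring 2.4 N + 0.4 N per mm; pressing that end of the relay down takes some 10 N.
- guard: Touch guard, 0.11 kg, standing on its side walls: clear plastic bridge 70 (x) x 40 (y) x 34 mm, open below and at both ends; side walls along x, 34 mm apart inside. Origin: centre of underside, z up. A steel strip over the -x end carries the tongue. In place it has the panel's axes, rests on the plate, its origin at x = 20, y = -85, z = 4 mm of the panel.
- guard_grip (a point): Middle of the top of the guard's black grip bar (z = 60 mm of the guard). The bar is 12 (x) x 32 (y) mm and stands from z = 36 to 60 mm; grip it across x.
- tongue_tip (a point): Middle of the tip of the guard's steel tongue: x = -47, z = 5 mm of the guard. The tongue hangs down from z = 36, 3 (x) x 14 (y) mm, its last 5 mm 2 x 11 mm.
- slot (a point): Middle of the mouth of the switch slot: x = -27, y = -85, z = 28 mm of the panel, panel's axes. The slot is 5.5 (x) x 16.5 (y) mm and 22 mm deep, in a head x -36 to -18 mm, 32 mm wide. Fully home, the tongue's tip is 19 mm below this point.
- wide_module: A like module, but 60 mm wide, too wide for the free place: leave it. Origin: centre of its underside, axes as the relay's.
- key: Black hex key, 29 x 87 x 5 mm, lying. Bystander; origin: centre of its underside.
- pen: Felt marker, 11 x 135 mm, lying along its y. Bystander; origin: centre of its underside.
- fork: Black clamping fork, 22 x 64 x 8 mm. Bystander; origin: centre of its underside.
- tape: Roll of white tape, 64 mm across, 19 mm high. Bystander; origin: centre of its underside.
- carton: Small upright carton, 37 x 50 x 72 mm. Bystander; origin: centre of its underside.
- bottle: Amber dropper bottle, 37 mm across, 106 mm high. Bystander; origin: centre of its underside.
- cap: Black lens dust cap, 42 mm across, 8 mm high. Bystander; origin: centre of its underside.

How it is judged (in metres and radians):
On the way, in this order (a step that is already met when the one before it is completed fails the run):
1. the relay is hooked and clicked flat on the rail in the free place, the guard's tongue still out of the switch (x of relay_seat in the frame of module_row between -0.002 and 0.002 m and y of relay_seat in the frame of module_row between -0.006 and 0.006 m and z of relay_seat in the frame of module_row between -0.0015 and 0.0015 m and x of relay_hook in the frame of module_row below -0.012 m and angle between the z axis of relay and the z axis of module_row, either way round below 0.05 rad and angle between the x axis of relay and the x axis of module_row, either way round below 0.07 rad and value of joint relay_foot below 0.0012 m and distance between tongue_tip and slot above 0.03 m), for 0.2 s.
2. the guard stands over the terminals with its tongue fully home in the switch (horizontal distance between tongue_tip and slot below 0.004 m and z of tongue_tip in the frame of panel between 0.006 and 0.0105 m and angle between guard's own z axis and vertical below 0.05 rad and angle between the x axis of guard and the x axis of panel, either way round below 0.1 rad and x of guard in the frame of panel above 0 m), for 0.2 s.
At the end, for the whole second after the job is handed in: The relay lies flat on the rail in the free place (within 1.5 mm in height, 2 mm across, 6 mm along), hook toward the robot, foot sprung back; the guard stands level over the terminals, tongue fully home in the slot (within 2 mm in height); both at rest (all of step 2 and x of relay_seat in the frame of module_row between -0.002 and 0.002 m and y of relay_seat in the frame of module_row between -0.006 and 0.006 m and z of relay_seat in the frame of module_row between -0.0015 and 0.0015 m and x of relay_hook in the frame of module_row below -0.012 m and angle between the z axis of relay and the z axis of module_row, either way round below 0.05 rad and angle between the x axis of relay and the x axis of module_row, either way round below 0.07 rad and value of joint relay_foot below 0.0012 m and linear speed of each of relay, guard below 0.01 m/s); the robot touches nothing.
It fails at once if one of the other things on the desk is moved by more than 3 cm or tipped over (distance of any of wide_module, key, pen, fork, tape, carton, bottle, cap from where it was at the start of the episode above 0.03 m or angle between any of wide_module, key, pen, fork, tape, carton, bottle, cap's own z axis and vertical above 0.5 rad).
It also fails if it takes over 61 s, if anything falls off the work surface, if the arm or the gripper's body presses on something with over 40 N, if the wrist force passes 120 N, or if a joint passes its speed limit or range.

ROBOT

A 7-joint arm with a two-finger parallel gripper is mounted at the origin on a cart in front of the work surface, level with it; the furniture and walls round the work are solid. World frame = base frame: x ahead of the robot, y to its left, z up, the work surface at z = 0. Lengths are in m, angles in degrees, forces in N, time in s.
With the tool pointing down it reaches from about 0.4 to 0.85 m from the base axis. Payload 10.4 kg.
Tool frame: the origin (TCP) lies on the centre line of the jaws, within the pads' length; the fingertips stand ctrl.tip_extent ahead of it and the grasp point (between the pads) lies 6 mm ahead of it (ctrl.tip_extent is the distance from the TCP to the fingertips, in m); y points along the fingers, x is the direction in which the jaws open and shut, and the axes are right-handed (so a half turn about y gives the same grasp; the last joint's range is limited). The gripper opens to 87 mm and grips with 3 to 60 N. Pads are 19 mm wide; open, the fingers measure 117 mm over their backs; the gripper's body (75 mm by 190 mm) begins 51 mm behind the grasp point.
Start: joints at [63.736, 19.034, -3.707, 83.658, 1.238, 77.344, -5.071], TCP at [0.264, -0.567, 0.221] pointing down, gripper open.
Joint ranges: [-148.97, 148.97], [-28.65, 121.19], [-84.17, 76.75], [9.2, 138.47], [-72.65, 252.65], [3.7, 117.97], [-149.18, 149.18]. Speed limits (degrees/s): [127.2, 127.2, 159.86, 159.86, 180, 180, 180].

INTERFACE

Orientations are given as [roll, pitch, yaw] about the fixed x, y, z axes, in that order (R = Rz(yaw) Ry(pitch) Rx(roll)).
In Python, from cell import ctrl gives the robot as it stands.
- The arm moves only by the shell command python3 -m handwheel 'ROWS' [OPENING]. ROWS is JSON, a list of rows, each a list of 2 entries, a list of its own where there are three numbers: the shift along the tool's x, y, z in cm, then the turn, a rotation vector about the tool's x, y, z in rad. A call has 1 to 10 rows; each row shifts and turns the pose as measured when the row begins, along the tool's axes as they then stand; what a row does not reach is not made up. A row lasts 1/8 s, in which the tool goes at most 62.5 mm and 10.7 degrees, less where a joint would pass 70% of its speed; a pose out of reach is approached as far as the arm can. A call with a gripper value outside its range is refused whole. OPENING is the closure, from 0 (fully open) to 1 (shut), set as the call begins (- or left out, the last holds). The fingers move at their own pace and stop on an object; the grip force is fixed at half the most. Time passes only in rows, so rows that do not move let the fingers close. It gives the time, the measured TCP pose, the force and the opening at its end, in the units of the state.
- ctrl.read_state(): the state, without advancing time (a new reading comes with each control period).
- ctrl.camera(name): name is "scene" or "side" or "wrist"; returns the picture (420x560x3 uint8, red, green, blue); there is no depth.
- ctrl.camera_model(name): a dict with "fx", "fy", "cx", "cy" (pixels), "extrinsics" (4x4, takes a point from camera to world coordinates). Camera axes: x right, y down, z forward; pixel columns grow to the right and rows downward; lengths in m; the calibration is good to about 2 mm. A picture is of the moment at which its call begins: read the wrist's pose just before it. camera_model takes no time and is no camera call; for the wrist camera it gives the pose at the moment of the call.
- ctrl.job_done(): hands the job in, once; it reports no verdict.
The state is a dict: "t": time; "joint_positions": joint angles; "qvel": joint speeds; "joint_efforts": joint torques, N m; "position": TCP position; "orientation": TCP orientation; "contact_force": force on the tool from outside, world axes, zero at the start; "wrist_torque": the same for the moment, N m; "grip_width": finger opening in m.
Only numpy, scipy, OpenCV 4.12 (cv2) and the standard library are available. Lean on these libraries where they do the work, as an engineer would, in place of code of your own. Each camera call takes 0.05 s, during which the arm holds its last target. There are 200 camera calls.

## Working session

There is one attempt and no reset: what is moved stays moved. The work goes in short steps, Python scripts to look and compute and a shell command to move; the robot and the scene stay as the last step left them, time stands still between calls to the robot, and variables do not carry over. Pictures are saved under pics/ and viewed, about 8 in all and at most 12, crops included, and the job is handed in when it is done.

```bash
ls; mkdir -p pics
python3 - <<'E'
from cell import ctrl
import cv2,numpy as np
s=ctrl.read_state();print(s, ctrl.tip_extent)
for n in("scene","side"):
    im=ctrl.camera(n);cv2.imwrite(f"pics/{n}0.png",im[:,:,::-1])
    m=ctrl.camera_model(n);print(n,m["fx"],m["fy"],m["cx"],m["cy"]);print(np.round(m["extrinsics"],3))
m=ctrl.camera_model("wrist");print(m["fx"]);print(np.round(m["extrinsics"],3))
E
```

```text
pics
{'t': 0.0, 'joint_positions': array([63.73605582, 19.07054592, -3.70583877, 83.70596778,  1.23871491,
       77.34181935, -5.07067108]), 'qvel': array([ 0.05240045,  0.04246598,  0.0249063 , -0.07848201, -0.09703019,
       -0.02349766, -0.06316239]), 'joint_efforts': array([-7.21132510e-04, -6.23257899e+01,  2.42493051e-02, -3.89899242e+01,
       -6.13353588e-02,  3.97680828e-02,  1.67797639e-04]), 'position': array([ 0.26364831, -0.56625195,  0.22066977]), 'orientation': array([-9.00051081e+01,  7.82956727e-02, -6.50306171e+01]), 'contact_force': array([ 0.48304926, -0.29116358,  0.49639149]), 'wrist_torque': array([-0.03804182, -0.04499777,  0.01428071]), 'grip_width': 0.08683717660952263} 0.025
scene 426.1165066900849 426.1165066900849 277.0525255675391 214.77116605710273
[[-0.807 -0.24   0.54   0.065]
 [-0.591  0.327 -0.737  0.643]
 [-0.    -0.914 -0.406  0.456]
 [ 0.     0.     0.     1.   ]]
side 449.9432625072463 449.9432625072463 276.52046646143464 206.2314843580199
[[ 0.482 -0.781  0.397  0.183]
 [-0.876 -0.426  0.227 -0.244]
 [-0.008 -0.458 -0.889  0.958]
 [ 0.     0.     0.     1.   ]]
295.2761391764372
[[ 0.423 -0.873 -0.243  0.329]
 [-0.906 -0.408 -0.111 -0.536]
 [-0.002  0.267 -0.964  0.384]
 [ 0.     0.     0.     1.   ]]
```

View pics/scene0.png

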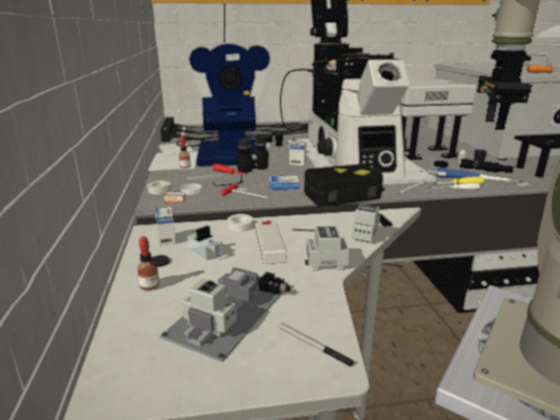

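View pics/side0.png

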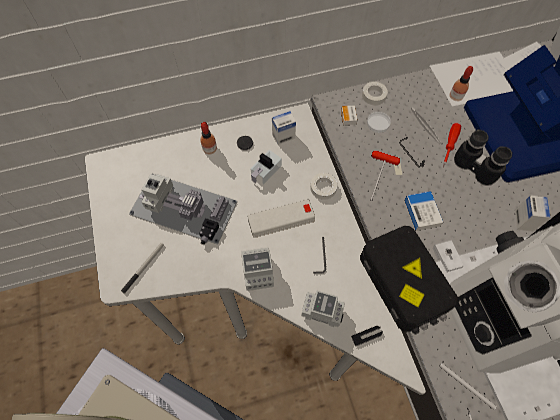

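The side view shows everything: panel around (185,208), guard (265,168), and two modules at (258,268) and (325,308). I'll enlarge the crop to measure.

```bash
cat > h.py <<'E'
import numpy as np,cv2
from cell import ctrl
from scipy.spatial.transform import Rotation as R
def back(m,u,v,z):
    E=np.array(m["extrinsics"]);d=E[:3,:3]@[(u-m["cx"])/m["fx"],(v-m["cy"])/m["fy"],1]
    return E[:3,3]+d*(z-E[2,3])/d[2]
def proj(m,P):
    E=np.array(m["extrinsics"]);p=(np.atleast_2d(P)-E[:3,3])@E[:3,:3]
    return np.c_[m["fx"]*p[:,0]/p[:,2]+m["cx"],m["fy"]*p[:,1]/p[:,2]+m["cy"]]
def T(o,yaw): # local pts -> world
    c,s=np.cos(np.radians(yaw)),np.sin(np.radians(yaw))
    return lambda P:np.atleast_2d(P)@np.array([[c,s,0],[-s,c,0],[0,0,1]])+o
E
python3 - <<'E'
import cv2
im=cv2.imread("pics/side0.png")
c=cv2.resize(im[140:340,115:355],None,fx=3.3,fy=3,interpolation=cv2.INTER_CUBIC)
c=cv2.resize(im[140:340,115:355],None,fx=3,fy=3,interpolation=cv2.INTER_CUBIC)
for u in range(120,355,20): cv2.putText(c,str(u),((u-115)*3,8),0,.3,(0,0,255));cv2.line(c,((u-115)*3,0),((u-115)*3,600),(0,0,255),1) if u%40==0 else 0
for v in range(160,340,20): cv2.putText(c,str(v),(0,(v-140)*3),0,.3,(0,0,255));cv2.line(c,(0,(v-140)*3),(720,(v-140)*3),(0,0,255),1) if v%40==0 else 0
cv2.imwrite("pics/crop1.png",c)
E
```

```text
(no output)
```

View pics/crop1.png

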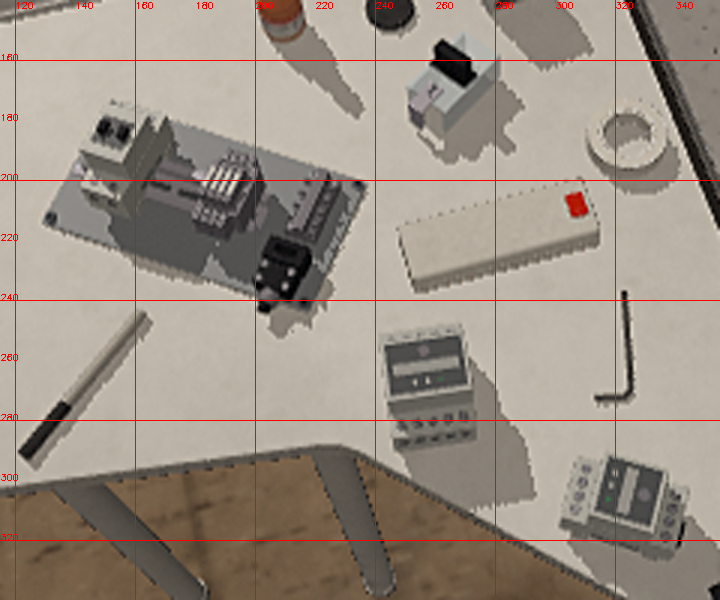

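Run:
```python
from h import *
m=ctrl.camera_model("side")
px=lambda x,y:(115+x/3,140+y/3)
def f(name,pts,z):
    P=np.array([back(m,*px(*p),z) for p in pts]);print(name,np.round(P[:,:2],4).tolist(),"c",np.round(P.mean(0),4))
    d=np.roll(P,-1,0)-P;print("  len",np.round(np.linalg.norm(d,axis=1),4),"ang",np.round(np.degrees(np.arctan2(d[:,1],d[:,0])),1))
f("panel",[(112,99),(367,184),(306,310),(45,222)],.004)
f("A nose",[(383,340),(466,328),(472,387),(389,402)],.072)
f("B nose",[(613,456),(668,466),(651,530),(594,518)],.072)
f("breaker top",[(88,115),(131,112),(128,148),(82,155)],.087)
f("guard bar",[(447,38),(476,73),(465,83),(434,49)],.060)
f("guard top",[(462,32),(495,66),(440,128),(407,92)],.034)
```

```text
panel [[0.5424, 0.3151], [0.5754, 0.0882], [0.4598, 0.0728], [0.4244, 0.2943]] c [0.5005 0.1926 0.004 ]
  len [0.2293 0.1166 0.2243 0.1199] ang [ -81.7 -172.4   99.1   10. ]
A nose [[0.4468, -0.0094], [0.4826, -0.056], [0.4465, -0.0809], [0.4098, -0.0362]] c [ 0.4464 -0.0456  0.072 ]
  len [0.0588 0.0438 0.0579 0.0457] ang [ -52.5 -145.4  129.4   36. ]
B nose [[0.4495, -0.1877], [0.461, -0.223], [0.4169, -0.2316], [0.406, -0.1953]] c [ 0.4334 -0.2094  0.072 ]
  len [0.0371 0.0449 0.0379 0.0441] ang [ -71.9 -169.   106.7    9.9]
breaker top [[0.491, 0.274], [0.5086, 0.247], [0.4821, 0.2307], [0.4609, 0.2572]] c [0.4857 0.2522 0.087 ]
  len [0.0322 0.0311 0.0339 0.0344] ang [ -56.8 -148.4  128.7   29.2]
guard bar [[0.6957, 0.0808], [0.6779, 0.0445], [0.6657, 0.0475], [0.6817, 0.0847]] c [0.6803 0.0644 0.06  ]
  len [0.0404 0.0126 0.0404 0.0146] ang [-116.1  165.8   66.8  -15.6]
guard top [[0.7216, 0.0823], [0.7055, 0.0425], [0.6337, 0.0529], [0.65, 0.0928]] c [0.6777 0.0676 0.034 ]
  len [0.0429 0.0726 0.0431 0.0723] ang [-112.1  171.8   67.7   -8.4]
```

```bash
cat >> h.py <<'E'
def togo(p,rpy):
    s=ctrl.read_state();A=R.from_euler('xyz',s["orientation"],degrees=True);B=R.from_euler('xyz',rpy,degrees=True)
    d=A.inv().apply(np.array(p)-s["position"])*100;w=(A.inv()*B).as_rotvec()
    print("t",s["t"],"pos",np.round(s["position"],4),np.round(s["orientation"],2),"F",np.round(s["contact_force"],1),"w",round(s["grip_width"],4))
    print("togo cm",np.round(d,2),"rot",np.round(w,3),"rows>=",round(max(np.linalg.norm(d)/6.25,np.degrees(np.linalg.norm(w))/10.7),1))
E
python3 -m handwheel '[[[-3.6,0,4.34],[0,0,0]],[[-3.6,0,4.34],[0,0,0]],[[-3.6,0,4.34],[0,0,0]],[[-3.6,0,4.34],[0,0,0]],[[-3.6,0,4.34],[0,0,0]],[[-3.6,0,4.34],[0,0,0]],[[-3.6,0,4.34],[0,0,0]],[[0,0,0],[0,0.18,0]],[[0,0,0],[0,0,0]]]' 0
python3 - <<'E'
from h import *
togo([.4334,-.2094,.22],[-90,0,-76])
m=ctrl.camera_model("wrist");im=ctrl.camera("wrist");cv2.imwrite("pics/w1.png",im[:,:,::-1])
np.save("m1.npy",m,allow_pickle=True)
E
```

```text
t: 1.23
position: [0.4359, -0.1972, 0.2177]
orientation: [-90.2, 0.2, -75.5]
contact_force: [-0.4, -0.7, 0.1]
grip_width: 0.0868
t 1.225 pos [ 0.4359 -0.1972  0.2177] [-90.21   0.24 -75.49] F [-0.4 -0.7  0.1] w 0.0868
togo cm [ 1.12 -0.23 -0.55] rot [ 0.004  0.009 -0.004] rows>= 0.2
```

View pics/w1.png

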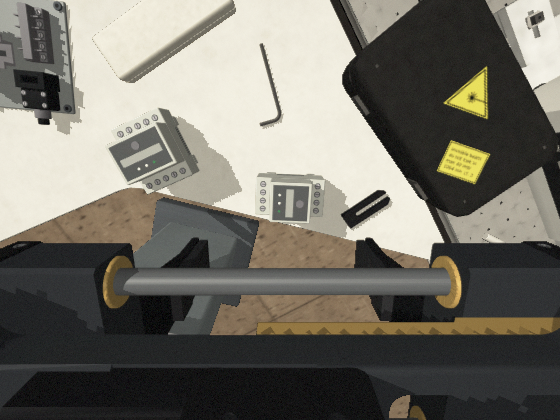

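Module B (narrow) at about (291,202), nose top roughly (271,183)–(310,222), nearly aligned with the tool. Zooming in to measure it.

Run:
```python
import cv2
im=cv2.imread("pics/w1.png")
c=cv2.resize(im[165:235,240:340],None,fx=8,fy=8,interpolation=cv2.INTER_CUBIC)
cv2.imwrite("pics/crop2.png",c)
```

```text
(no output)
```

View pics/crop2.png

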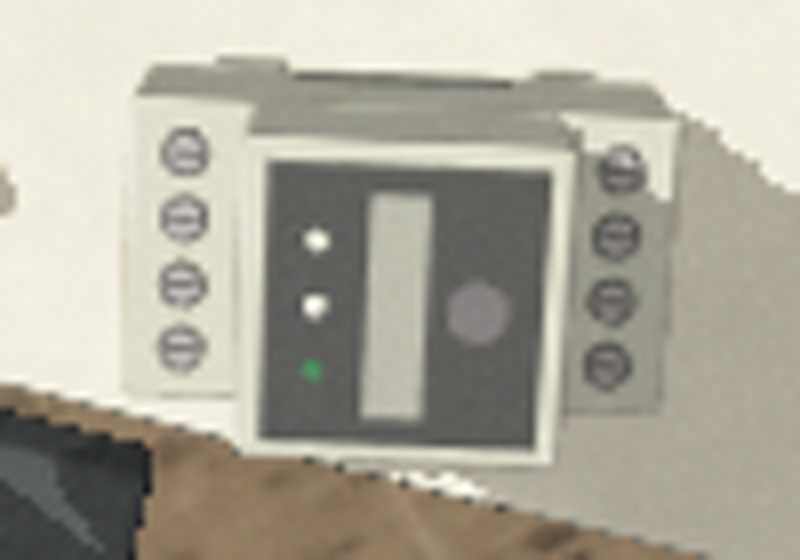

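Run:
```python
from h import *
m=np.load("m1.npy",allow_pickle=True).item()
px=lambda p:(240+(p[0]+.5)/8-.5,165+(p[1]+.5)/8-.5)
def f(name,pts,z):
    P=np.array([back(m,*px(p),z) for p in pts]);print(name,"c",np.round(P.mean(0),4))
    d=np.roll(P,-1,0)-P;print("  len",np.round(np.linalg.norm(d,axis=1),4),"ang",np.round(np.degrees(np.arctan2(d[:,1],d[:,0])),1))
f("nose",[(248,138),(577,152),(549,463),(240,452)],.072)
f("shoulder",[(137,97),(680,120),(661,412),(124,394)],.044)
```

```text
nose c [ 0.4316 -0.2068  0.072 ]
  len [0.0437 0.0435 0.0425 0.0437] ang [ -77.9 -168.9  102.5   12.5]
shoulder c [ 0.4314 -0.2071  0.044 ]
  len [0.0783 0.044  0.0801 0.0447] ang [ -77.8 -166.9  102.6   10.8]
```

```bash
python3 -c "
from h import *
togo([.4315,-.207,.074],[-90,0,-77.8])"
```

```text
t 1.275 pos [ 0.4361 -0.1969  0.2177] [-90.19   0.26 -75.32] F [0.1 1.3 0.4] w 0.0875
togo cm [ 0.93 14.37 -0.65] rot [ 0.003  0.043 -0.004] rows>= 2.3
```

```bash
python3 -m handwheel '[[[0.93,0,-0.65],[0,0.043,0]],[[0,3,0],[0,0,0]],[[0,4,0],[0,0,0]],[[0,4,0],[0,0,0]],[[0,2,0],[0,0,0]],[[0,0,0],[0,0,0]]]' 0
python3 -c "
from h import *
togo([.4315,-.207,.074],[-90,0,-77.8])"
```

```text
t: 2.02
position: [0.428, -0.2163, 0.084]
orientation: [-90.2, 0.2, -78.2]
contact_force: [0.7, -0.1, 1.2]
grip_width: 0.0869
t 2.025 pos [ 0.428  -0.2163  0.084 ] [-90.23   0.15 -78.19] F [ 0.7 -0.1  1.2] w 0.0869
togo cm [-0.83  1.    0.54] rot [ 0.004 -0.007 -0.003] rows>= 0.2
```

```bash
python3 -m handwheel '[[[-0.8,0.3,0.54],[0,0,0]],[[0,0.3,0],[0,0,0]],[[0,0,0],[0,0,0]]]' 0
python3 -c "
from h import *
togo([.4315,-.207,.074],[-90,0,-77.8])"
```

```text
t: 2.4
position: [0.4328, -0.2083, 0.08]
orientation: [-90.1, 0.0, -78.2]
contact_force: [-0.2, 0.3, -1.1]
grip_width: 0.0867
t 2.4 pos [ 0.4328 -0.2083  0.08  ] [-9.009e+01  2.000e-02 -7.824e+01] F [-0.2  0.3 -1.1] w 0.0867
togo cm [-0.16  0.6  -0.1 ] rot [ 0.002 -0.008 -0.   ] rows>= 0.1
```

```bash
python3 -m handwheel '[[[-0.14,0.5,-0.1],[0,-0.007,0]],[[0,0.1,0],[0,0,0]],[[0,0,0],[0,0,0]]]' 0
python3 -m handwheel '[[[0,0,0],[0,0,0]],[[0,0,0],[0,0,0]],[[0,0,0],[0,0,0]],[[0,0,0],[0,0,0]]]' 1
python3 -c "
from h import *
togo([.4315,-.207,.074],[-90,0,-77.8])"
```

```text
t: 2.78
position: [0.4317, -0.2074, 0.0742]
orientation: [-90.1, -0.0, -77.8]
contact_force: [-0.3, 0.7, -0.5]
grip_width: 0.0871
t: 3.28
position: [0.4319, -0.2074, 0.0744]
orientation: [-90.0, -0.0, -77.8]
contact_force: [-0.9, 0.3, 0.7]
grip_width: 0.055
t 3.275 pos [ 0.4319 -0.2074  0.0744] [-9.004e+01 -3.000e-02 -7.782e+01] F [-0.9  0.3  0.7] w 0.055
togo cm [-0.05  0.04 -0.03] rot [ 0.001 -0.     0.001] rows>= 0.0
```

```bash
python3 -m handwheel '[[[0,0,0],[0,0,0]],[[0,0,0],[0,0,0]],[[0,0,0],[0,0,0]],[[0,-2,0],[0,0,0]],[[0,-4,0],[0,0,0]],[[0,-4,0],[0,0,0]],[[0,-4,0],[0,0,0]],[[0,-3,0],[0,0,0]],[[0,0,0],[0,0,0]]]' 1
python3 -m handwheel '[[[-3,0,1.6],[0,0,0]],[[-4,0,2.1],[0,0,0]],[[-4,0,2.1],[0,0,0]],[[-4,0,2.1],[0,0,0]],[[-4,0,2.1],[0,0,0]],[[-4,0,2.1],[0,0,0]],[[-3,0,1.6],[0,0,0]],[[0,0,0],[0,-0.1,0]],[[0,0,0],[0,-0.16,0]],[[0,0,0],[0,-0.16,0]]]' 1
python3 -m handwheel '[[[0,0,0],[0,-0.16,0]],[[0,0,0],[0,-0.16,0]],[[0,0,0],[0,-0.16,0]],[[0,0,0],[0,-0.16,0]],[[0,0,0],[0,-0.16,0]],[[0,0,0],[0,-0.16,0]],[[0,0,0],[0,-0.1,0]],[[0,0,0],[0,0,0]]]' 1
python3 -c "
from h import *
togo([.515,.09,.24],[-90,0,9])"
```

```text
t: 4.4
position: [0.4314, -0.207, 0.2494]
orientation: [-90.1, 0.0, -77.8]
contact_force: [-0.8, 0.7, -1.3]
grip_width: 0.0005
t: 5.65
position: [0.5084, 0.0853, 0.2383]
orientation: [-90.6, 0.6, -53.1]
contact_force: [-0.1, -0.1, -0.1]
grip_width: 0.0006
t: 6.65
position: [0.5044, 0.0848, 0.2287]
orientation: [-89.6, 1.5, 9.8]
contact_force: [0.8, -0.2, -0.2]
grip_width: 0.0005
t 6.65 pos [0.5044 0.0848 0.2287] [-89.6    1.49   9.81] F [ 0.8 -0.2 -0.2] w 0.0005
togo cm [ 1.11 -1.15  0.34] rot [-0.007  0.014 -0.026] rows>= 0.3
```

Run:
```python
from h import *
m=ctrl.camera_model("wrist");im=ctrl.camera("wrist")
np.save("m2.npy",m,allow_pickle=True)
a=im[:,:,::-1];cv2.imwrite("pics/w2.png",a)
s=ctrl.camera("side")[:,:,::-1];cv2.imwrite("pics/s2.png",s)
b=cv2.resize(s[250:350,280:380],(240,240),interpolation=cv2.INTER_CUBIC)
o=np.zeros((420,800,3),np.uint8);o[:,:560]=a;o[:240,560:]=b
cv2.imwrite("pics/v2.png",o)
```

```text
(no output)
```

View pics/v2.png

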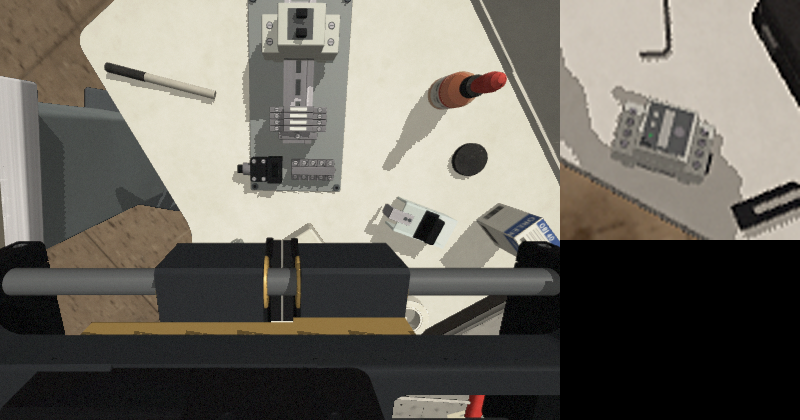

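Run:
```python
from h import *
a=cv2.imread("pics/side0.png");b=cv2.imread("pics/s2.png")
r=slice(285,330),slice(298,350)
ga,gb=[cv2.cvtColor(x[r],cv2.COLOR_BGR2GRAY).astype(np.float32) for x in(a,b)]
print(cv2.phaseCorrelate(ga,gb),np.abs(ga-gb).mean())
c=np.hstack([cv2.resize(x[275:340,285:355],None,fx=5.6,fy=5.6,interpolation=cv2.INTER_CUBIC) for x in (a,b)])
cv2.imwrite("pics/cmp.png",c)
m=ctrl.camera_model("side")
# panel fit from wrist view corners (z=.004)
w=np.load("m2.npy",allow_pickle=True).item()
for n,p,z in [("pan NL? corner bl",(247,192),.004),("br",(344,189),.004),("tr",(353,2),.004),("cap",(469,159),.008)]:
    print(n,np.round(back(w,*p,z),4))
print("tcp px",proj(w,ctrl.read_state()["position"]))
```

```text
((0.05068933357976846, 0.6223003922338002), 0.6724903420656306) 17.92094
pan NL? corner bl [0.4528 0.0673 0.004 ]
br [0.5798 0.0943 0.004 ]
tr [0.5411 0.3077 0.004 ]
cap [0.7255 0.1605 0.008 ]
tcp px [[283.30021559 254.14554941]]
```

View pics/cmp.png

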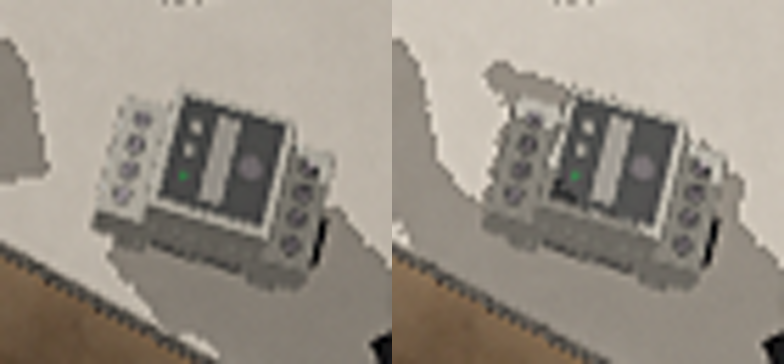

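Run:
```python
import cv2,numpy as np
a=cv2.imread("pics/w2.png")
o=np.zeros((600,800,3),np.uint8)
o[:600,:405]=cv2.resize(a[0:200,230:365],(405,600),interpolation=cv2.INTER_CUBIC)
o[:300,410:800]=cv2.resize(a[190:250,380:458],(390,300),interpolation=cv2.INTER_CUBIC)
cv2.imwrite("pics/crop3.png",o)
```

```text
(no output)
```

View pics/crop3.png

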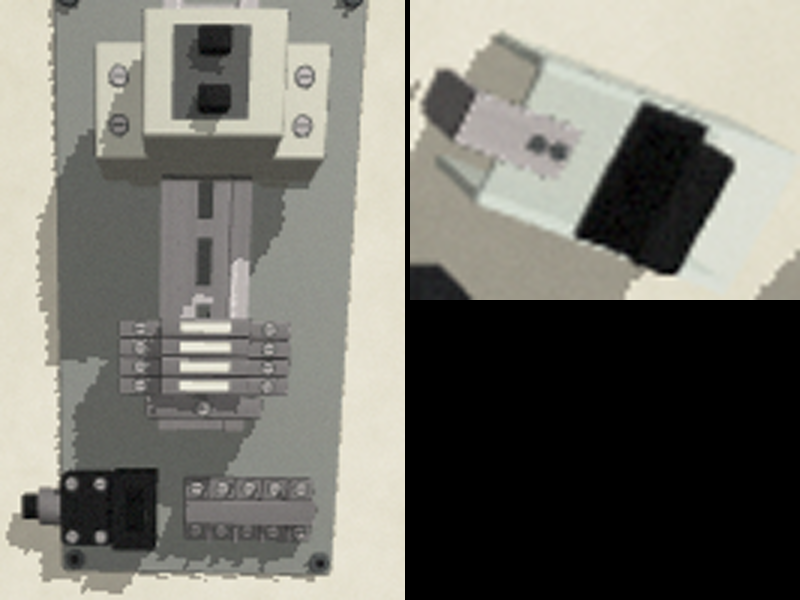

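Run:
```python
from h import *
from scipy.optimize import least_squares
w=np.load("m2.npy",allow_pickle=True).item()
px=lambda x,y:(230+(x+.5)/3-.5,(y+.5)/3-.5)
L=[((-60,-115,4),(66,568)),((60,-115,4),(330,575)),((-27,-85,28),(135,510)),((-6,-72,26),(184,479)),((48,-98,26),(314,532))]
E=[(162,200,-17.5),(161,300,-17.5),(252,200,17.5)]  # rail edges z19
def res(q):
    f=T(np.array([q[0],q[1],0]),q[2]);r=[]
    for P,p in L: r+=list(proj(w,f(np.array(P)/1e3))[0]-px(*p))
    for x,y,l in E:
        B=back(w,*px(x,y),.019)-[q[0],q[1],0];c,s=np.cos(np.radians(q[2])),np.sin(np.radians(q[2]))
        r.append((B[0]*c+B[1]*s-l/1e3)/.0012)
    for x,y,l in [(55,10,-60),(367,20,60)]:
        B=back(w,*px(x,y),.004)-[q[0],q[1],0];c,s=np.cos(np.radians(q[2])),np.sin(np.radians(q[2]))
        r.append((B[0]*c+B[1]*s-l/1e3)/.0012)
    return np.array(r)
s=least_squares(res,[.5,.19,9],loss="soft_l1",x_scale=[.01,.01,1]);q=s.x;print(q,np.round(res(q),2))
c,sn=np.cos(np.radians(q[2])),np.sin(np.radians(q[2]))
def loc(x,y,z):
    B=back(w,*px(x,y),z)-[q[0],q[1],0];return np.round([B[0]*c+B[1]*sn,-B[0]*sn+B[1]*c],4)
print("lowterm",loc(200,321,.056),"brk nose",loc(215,135,.087),"brk base",loc(205,178,.019),loc(120,158,.053))
print("brk far nose edge", loc(215,10,.087))
np.save("q.npy",q)
# guard
pg=lambda x,y:(380+(x-410+.5)/5-.5,190+(y+.5)/5-.5)
P=np.array([back(w,*pg(*p),.060) for p in[(643,103),(707,127),(640,255),(577,236)]]);print("bar top?",np.round(P,4).tolist())
f=lambda *p,z:np.round(back(w,*pg(*p),z),4)
print("top edge long",f(500,35,z=.034),f(795,150,z=.034),f(478,205,z=.034),f(725,290,z=.034))
```

```text
[0.49799547 0.19513115 9.1774527 ] [-1.03  0.18  0.69 -0.62 -0.28 -0.2   0.6  -0.39  0.13  3.63  0.13  0.21
 -0.09  0.23 -0.24]
lowterm [-0.0022 -0.0133] brk nose [0.0005 0.0391] brk base [-0.0009  0.0414] [-0.0314  0.0403]
brk far nose edge [-0.0005  0.073 ]
bar top? [[0.666, 0.0956, 0.06], [0.682, 0.0926, 0.06], [0.6762, 0.0595, 0.06], [0.6604, 0.0615, 0.06]]
top edge long [0.64   0.1013 0.034 ] [0.7197 0.0858 0.034 ] [0.6465 0.0577 0.034 ] [0.7143 0.0467 0.034 ]
```

```bash
python3 -m handwheel '[[[-1.0,0,-2.2],[0,0.1,-0.026]],[[-1.5,0,-4.4],[0,0.16,0]],[[-0.9,0,-4.5],[0,0.16,0]],[[0,0,-4.6],[0,0.16,0]],[[0.6,0,-4.5],[0,0.16,0]],[[1.2,0,-4],[0,0.16,0]],[[2.0,0,-3.5],[0,0.16,0]],[[2.0,0,-3],[0,0.16,0]],[[0,0,0],[0,0.16,0]],[[0,0,0],[0,0.16,0]]]' 0
python3 -c "
from h import *
togo([.4315,-.207,.11],[-90,0,-77.8])"
```

```text
t: 8.0
position: [0.4076, -0.2369, 0.2251]
orientation: [-89.9, 0.4, -82.6]
contact_force: [0.1, 0.5, -0.9]
grip_width: 0.0854
t 8.0 pos [ 0.4076 -0.2369  0.2251] [-89.94   0.41 -82.64] F [ 0.1  0.5 -0.9] w 0.0854
togo cm [-2.58 11.53  2.74] rot [-0.001 -0.085 -0.007] rows>= 1.9
```

```bash
python3 -m handwheel '[[[-2.5,2,2.7],[0,-0.08,-0.007]],[[0,4.5,0],[0,0,0]],[[0,4,0],[0,0,0]],[[0,1,0],[0,0,0]],[[0,0,0],[0,0,0]]]' 0
python3 -c "
from h import *
togo([.4315,-.207,.073],[-90,0,-77.8])"
```

```text
t: 8.62
position: [0.4328, -0.2084, 0.1084]
orientation: [-89.8, -0.1, -78.7]
contact_force: [0.4, 0.1, 0.5]
grip_width: 0.0869
t 8.625 pos [ 0.4328 -0.2084  0.1084] [-89.79  -0.11 -78.68] F [0.4 0.1 0.5] w 0.0869
togo cm [-0.17  3.54 -0.11] rot [-0.004 -0.015  0.002] rows>= 0.6
```

```bash
python3 -m handwheel '[[[-0.15,1.5,-0.1],[0,-0.014,0]],[[0,1.5,0],[0,0,0]],[[0,0.4,0],[0,0,0]],[[0,0,0],[0,0,0]]]' 0
python3 -m handwheel '[[[0,0,0],[0,0,0]],[[0,0,0],[0,0,0]],[[0,0,0],[0,0,0]],[[0,0,0],[0,0,0]],[[0,0,0],[0,0,0]],[[0,0,0],[0,0,0]]]' 1
python3 -m handwheel '[[[0,0,0],[0,0,0]],[[0,0,0],[0,0,0]]]' 1
python3 -c "
from h import *
togo([.4315,-.207,.073],[-90,0,-77.8])"
```

```text
t: 9.12
position: [0.4331, -0.2082, 0.0747]
orientation: [-89.6, -0.3, -77.9]
contact_force: [-0.2, 0.4, -0.1]
grip_width: 0.0872
t: 9.88
position: [0.4338, -0.2086, 0.0758]
orientation: [-89.5, -0.3, -77.9]
contact_force: [-0.2, -0.1, -0.9]
grip_width: 0.0347
t: 10.12
position: [0.4337, -0.2086, 0.0758]
orientation: [-89.6, -0.3, -77.9]
contact_force: [-1.8, 0.2, -0.5]
grip_width: 0.0151
t 10.125 pos [ 0.4337 -0.2086  0.0758] [-89.55  -0.34 -77.92] F [-1.8  0.2 -0.5] w 0.0151
togo cm [-0.2   0.27 -0.19] rot [-0.008 -0.002  0.006] rows>= 0.1
```

The fingers close on nothing, so I need to see where they are relative to the nose.

Run:
```python
from h import *
s=ctrl.camera("side")[:,:,::-1];c=ctrl.camera("scene")[:,:,::-1];w=ctrl.camera("wrist")[:,:,::-1]
P=ctrl.read_state()["position"];tip=P-[0,0,.025]
ms,mc=ctrl.camera_model("side"),ctrl.camera_model("scene")
print(proj(ms,[P,tip]),proj(mc,[P,tip]))
o=np.zeros((600,800,3),np.uint8)
o[:300,:400]=cv2.resize(s[240:345,270:410],(400,300),interpolation=cv2.INTER_CUBIC)
o[300:,:400]=cv2.resize(c[160:265,310:450],(400,300),interpolation=cv2.INTER_CUBIC)
o[:300,400:]=cv2.resize(w,(400,300))
cv2.imwrite("pics/v4.png",o)
```

```text
[[325.41039739 303.17777658]
 [324.32271598 306.44782311]] [[366.60796088 206.3176581 ]
 [365.69493594 216.22269296]]
```

View pics/v4.png

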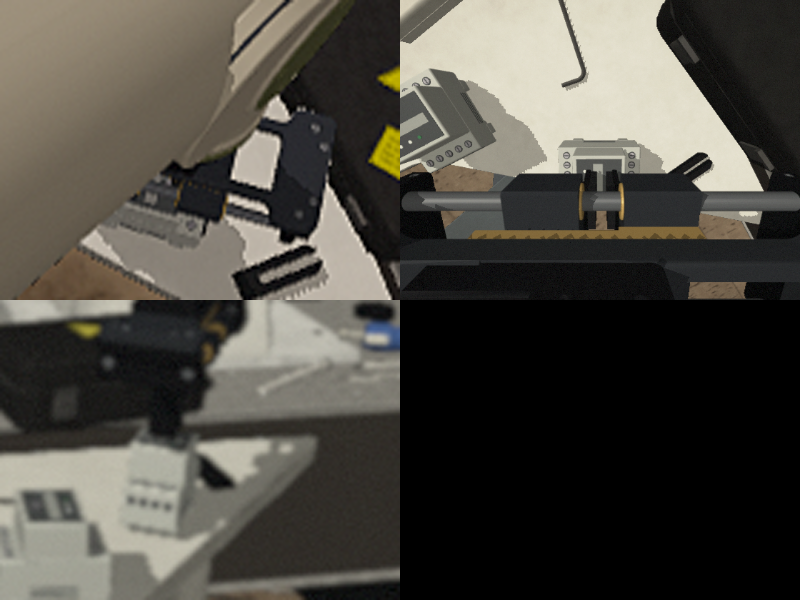

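Run:
```python
from h import *
m=ctrl.camera_model("wrist");s=ctrl.read_state();P=s["position"]
f=T(np.array([.4315,-.207,0]),-77.8)
print("nose corners wrist",proj(m,f(np.array([[-22.5,22.5,72],[22.5,22.5,72],[22.5,-22.5,72],[0,0,72]])/1e3)).round(0).tolist())
for h in(0,.025):print("tip",proj(m,P-[0,0,h]).round(0))
mc=ctrl.camera_model("scene");print("nose scene",proj(mc,f(np.array([[-22.5,22.5,72],[22.5,22.5,72],[22.5,-22.5,72],[-22.5,-22.5,72],[0,0,72],[0,0,0]])/1e3)).round(0).tolist())
print("closed",s["grip_width"])
im=ctrl.camera("wrist")[:,:,::-1];cv2.imwrite("pics/w5.png",im)
o=cv2.resize(im[170:300,200:360],(800,600)[:2] and (738,600),interpolation=cv2.INTER_CUBIC);cv2.imwrite("pics/c5.png",o)
```

```text
nose corners wrist [[240.0, 217.0], [316.0, 217.0], [314.0, 285.0], [278.0, 252.0]]
tip [[282. 252.]]
tip [[282. 237.]]
nose scene [[355.0, 210.0], [360.0, 203.0], [379.0, 206.0], [375.0, 213.0], [367.0, 208.0], [364.0, 236.0]]
closed 0.004216686186793433
```

View pics/c5.png

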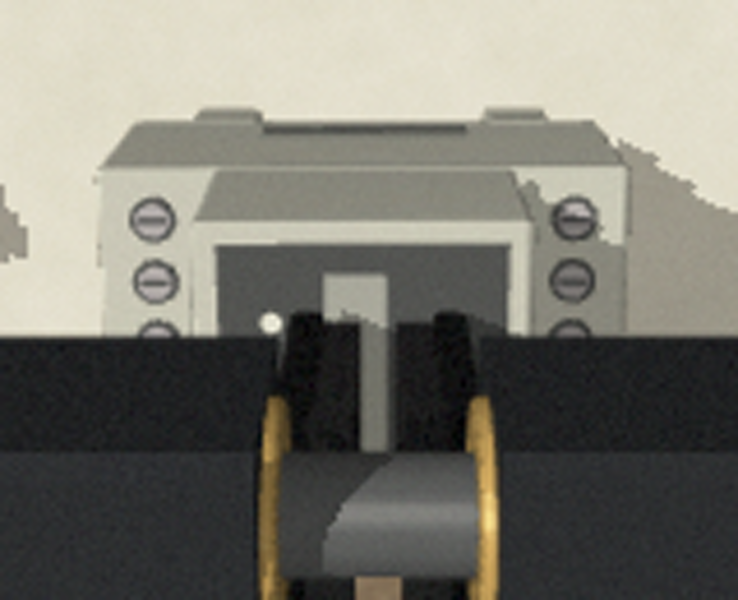

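The fingertips are actually just above the nose's top, roughly at TCP height: predicted nose corners (240–316, row 217) match the picture, but the tips are about 20 mm higher than expected. I'll open and descend 20 mm further. The closing width will show whether the fingers hit the nose (45 mm) or the shoulders (80 mm).

```bash
python3 -m handwheel '[[[-0.1,0,-0.1],[0,0,0]],[[-0.1,0,-0.1],[0,0,0]],[[0,0,0],[0,0,0]],[[0,0,0],[0,0,0]],[[0,0,0],[0,0,0]],[[0,0,0],[0,0,0]],[[0,0,0],[0,0,0]]]' 0
python3 -m handwheel '[[[0,0.7,0],[0,0,0]],[[0,0.7,0],[0,0,0]],[[0,0.5,0],[0,0,0]],[[0,0,0],[0,0,0]]]' 0
python3 -c "
from h import *
togo([.4315,-.207,.055],[-90,0,-77.8])"
```

```text
t: 11.2
position: [0.4312, -0.2069, 0.0758]
orientation: [-89.5, -0.3, -77.9]
contact_force: [0.7, 0.1, 0.3]
grip_width: 0.0646
t: 11.7
position: [0.4311, -0.2069, 0.0549]
orientation: [-89.6, -0.3, -77.9]
contact_force: [-0.1, -0.4, -0.8]
grip_width: 0.0864
t 11.7 pos [ 0.4311 -0.2069  0.0549] [-89.59  -0.31 -77.92] F [-0.1 -0.4 -0.8] w 0.0864
togo cm [ 0.02 -0.01  0.04] rot [-0.007 -0.002  0.005] rows>= 0.0
```

```bash
python3 -m handwheel '[[[0,0,0],[0,0,0]],[[0,0,0],[0,0,0]],[[0,0,0],[0,0,0]],[[0,0,0],[0,0,0]],[[0,0,0],[0,0,0]],[[0,0,0],[0,0,0]],[[0,0,0],[0,0,0]]]' 1
```

```text
t: 12.58
position: [0.4314, -0.2071, 0.0554]
orientation: [-89.5, -0.3, -77.9]
contact_force: [0.3, 0.4, 0.3]
grip_width: 0.0445
```

Gripped at 44.5 mm. Lifting and carrying it over to the rail.

```bash
cat >> h.py <<'E'
A0=R.from_euler('xyz',[-89.5,-0.3,-77.9],degrees=True);P0=np.array([.4314,-.2071,.0554])
RR=A0.inv()*R.from_euler('z',-77.8,degrees=True)      # relay axes in tool
PR=A0.inv().apply(np.array([.4315,-.2069,0])-P0);PR[0]=0  # relay origin in tool
def panelR():
    return R.from_euler('z',np.load("q.npy")[2],degrees=True)
def p2w(p): 
    q=np.load("q.npy");return panelR().apply(p)+[q[0],q[1],0]
def relay_go(loc,pan,th,yrow=.0135):
    """relay local (x,z) mm onto panel (x,z) mm, +x end tilted up th deg"""
    W=panelR()*R.from_euler('y',-th,degrees=True)
    o=p2w([pan[0]/1e3,yrow,pan[1]/1e3])-W.apply([loc[0]/1e3,0,loc[1]/1e3])
    A=W*RR.inv();p=o-A.apply(PR);togo(p,A.as_euler('xyz',degrees=True))
def relay_now():
    s=ctrl.read_state();A=R.from_euler('xyz',s["orientation"],degrees=True)
    W=panelR().inv()*A*RR;q=np.load("q.npy")
    o=panelR().inv().apply(s["position"]+A.apply(PR)-[q[0],q[1],0]);print("relay in panel mm",np.round(o*1e3,1),"xyz deg",np.round(W.as_euler('xyz',degrees=True),1))
E
python3 -m handwheel '[[[0,0,0],[0,0,0]],[[0,0,0],[0,0,0]],[[0,-2,0],[0,0,0]],[[0,-4,0],[0,0,0]],[[0,-4,0],[0,0,0]],[[0,-4,0],[0,0,0]],[[0,-2,0],[0,0,0]],[[-3,0,1],[0,0,0]],[[-4.9,0,1.75],[0,0,0]]]' 1
python3 -m handwheel '[[[-4.9,0,1.75],[0,0,0]],[[-4.9,0,1.75],[0,0,0]],[[-4.9,0,1.75],[0,0,0]],[[-4.9,0,1.75],[0,0,0]],[[-4.9,0,1.75],[0,0,0]],[[-4,0,1.75],[0,0,0]],[[0,0,0],[0,-0.1,0]],[[0,0,0],[0,-0.16,0]],[[0,0,0],[0,-0.16,0]],[[0,0,0],[0,-0.16,0]]]' 1
python3 -m handwheel '[[[0,0,0],[0,-0.16,0]],[[0,0,0],[0,-0.16,0]],[[0,0,0],[0,-0.16,0]],[[0,0,0],[0,-0.16,0]],[[0,0,0],[0,-0.16,0]],[[0,0,0],[0,-0.1,0]],[[0,0,0],[0,0,0]]]' 1
python3 -c "
from h import *
relay_now();relay_go((-18,6.7),(-25,100),18)"
```

```text
t: 13.7
position: [0.4383, -0.1242, 0.2187]
orientation: [-89.7, -0.2, -78.3]
contact_force: [0.7, -0.0, -2.1]
grip_width: 0.0448
t: 14.95
position: [0.4808, 0.1904, 0.2164]
orientation: [-90.0, -0.2, -43.8]
contact_force: [0.2, 0.4, -2.2]
grip_width: 0.0448
t: 15.82
position: [0.4792, 0.1893, 0.2144]
orientation: [-90.2, 0.1, 9.6]
contact_force: [-0.7, -0.4, -2.1]
grip_width: 0.045
relay in panel mm [-19.5  -3.4 159. ] xyz deg [-0.7  0.4  0.5]
t 15.825 pos [0.4792 0.1893 0.2144] [-90.23   0.1    9.57] F [-0.7 -0.4 -2.1] w 0.045
togo cm [-0.35  6.25  1.64] rot [ 0.012  0.008 -0.321] rows>= 1.7
```

```bash
python3 -m handwheel '[[[0,0,0],[0.012,0.008,-0.16]],[[0,0,0],[0,0,-0.16]],[[0,0,0],[0,0,0]]]' 1
python3 -c "
from h import *
relay_now();relay_go((-18,6.7),(-25,60),18)"
```

```text
t: 16.2
position: [0.4772, 0.1917, 0.2123]
orientation: [-89.0, -16.4, 8.7]
contact_force: [0.1, -0.5, -1.0]
grip_width: 0.0444
relay in panel mm [ -5.4   0.4 159.2] xyz deg [  0.5 -16.1  -0.4]
t 16.2 pos [0.4772 0.1917 0.2123] [-88.98 -16.43   8.67] F [ 0.1 -0.5 -1. ] w 0.0444
togo cm [-3.06  9.6   1.17] rot [-0.006 -0.007 -0.033] rows>= 1.6
```

```bash
python3 -m handwheel '[[[-1.5,2,0.6],[-0.006,-0.007,-0.03]],[[-1.4,3.5,0.55],[0,0,0]],[[0,3,0],[0,0,0]],[[0,0.7,0],[0,0,0]],[[0,0,0],[0,0,0]]]' 1
python3 -c "
from h import *
relay_now();relay_go((-18,6.7),(-25,24),18)"
```

```text
t: 16.82
position: [0.478, 0.2058, 0.1152]
orientation: [-88.8, -17.7, 8.3]
contact_force: [-0.7, -0.5, -0.9]
grip_width: 0.0451
relay in panel mm [-1.1 14.3 62.4] xyz deg [  0.7 -17.4  -0.8]
t 16.825 pos [0.478  0.2058 0.1152] [-88.8  -17.72   8.28] F [-0.7 -0.5 -0.9] w 0.0451
togo cm [-1.69  3.6  -0.12] rot [-0.007 -0.013 -0.01 ] rows>= 0.6
```

```bash
python3 -m handwheel '[[[-1.0,1.5,-0.12],[-0.007,-0.013,-0.01]],[[-0.9,1.5,0],[0,0,0]],[[0,0.6,0],[0,0,0]],[[0,0,0],[0,0,0]],[[0,0,0],[0,0,0]]]' 1
python3 -c "
from h import *
relay_now();relay_go((-18,6.7),(-27.5,15.5),18)"
```

```text
t: 17.45
position: [0.4746, 0.2061, 0.0768]
orientation: [-89.1, -18.2, 8.6]
contact_force: [-0.4, 0.1, -1.2]
grip_width: 0.0447
relay in panel mm [-4.  14.9 24.2] xyz deg [  0.4 -17.9  -0.4]
t 17.45 pos [0.4746 0.2061 0.0768] [-89.07 -18.24   8.64] F [-0.4  0.1 -1.2] w 0.0447
togo cm [-0.71  0.77 -0.13] rot [-0.004 -0.007 -0.001] rows>= 0.2
```

```bash
python3 -m handwheel '[[[-0.71,0.7,-0.13],[-0.004,-0.007,0]],[[0,0,0],[0,0,0]],[[0,0,0],[0,0,0]]]' 1
python3 -m handwheel '[[[-0.03,0.1,0],[0,0,0]],[[0,0,0],[0,0,0]]]' 1
python3 -m handwheel '[[[-0.03,0.1,0],[0,0,0]],[[0,0,0],[0,0,0]]]' 1
python3 -c "
from h import *
relay_now();relay_go((-18,6.7),(-27.5,14.1),18)"
```

```text
t: 17.82
position: [0.4706, 0.2039, 0.0682]
orientation: [-89.5, -18.3, 9.1]
contact_force: [1.0, 0.5, -1.6]
grip_width: 0.0448
t: 18.08
position: [0.4708, 0.2039, 0.0672]
orientation: [-89.5, -18.3, 9.0]
contact_force: [-1.0, 0.3, -2.2]
grip_width: 0.0445
t: 18.32
position: [0.4709, 0.2039, 0.0662]
orientation: [-89.5, -18.3, 9.0]
contact_force: [0.7, 0.3, -2.3]
grip_width: 0.0446
relay in panel mm [-7.9 13.  13.6] xyz deg [ -0. -18.  -0.]
t 18.325 pos [0.4709 0.2039 0.0662] [-89.5  -18.35   9.04] F [ 0.7  0.3 -2.3] w 0.0446
togo cm [-0.05  0.02  0.04] rot [ 0.001 -0.001  0.001] rows>= 0.0
```

```bash
for i in 1 2 3; do python3 -m handwheel '[[[-0.015,0.05,0],[0,0,0]],[[0,0,0],[0,0,0]]]' 1 | grep -E "position|force"; done
```

```text
position: [0.471, 0.204, 0.0658]
contact_force: [-1.3, 0.2, 1.3]
position: [0.4711, 0.2041, 0.0657]
contact_force: [-3.8, -1.4, 4.9]
position: [0.4712, 0.2042, 0.0658]
contact_force: [-3.0, -1.7, 3.0]
```

Contact with the plate gives the height. Raising 2.4 mm and sliding the hook under the lip.

```bash
python3 -m handwheel '[[[0.075,-0.23,0],[0,0,0]],[[0,0,0],[0,0,0]]]' 1| grep -E "position|force"
python3 -c "
from h import *
relay_now();relay_go((-18,6.7),(-17.5,16.1),18)"
python3 -m handwheel '[[[0.475,0.155,0],[0,0,0]],[[0,0,0],[0,0,0]]]' 1| grep -E "position|force"
for i in 1 2 3; do python3 -m handwheel '[[[0.095,0.031,0],[0,0,0]],[[0,0,0],[0,0,0]]]' 1 | grep -E "position|force"; done
python3 -c "
from h import *
relay_now();relay_go((-18,6.7),(-17.5,16.1),18)"
```

```text
position: [0.4712, 0.2042, 0.0683]
contact_force: [-0.1, -0.5, -2.0]
relay in panel mm [-7.6 13.3 15.7] xyz deg [ -0.1 -18.1   0. ]
t 19.325 pos [0.4712 0.2042 0.0683] [-89.6  -18.37   9.07] F [-0.1 -0.5 -2. ] w 0.0448
togo cm [0.87 0.33 0.01] rot [0.002 0.    0.001] rows>= 0.1
position: [0.4766, 0.2048, 0.0682]
contact_force: [-0.3, 0.3, -1.0]
position: [0.4776, 0.2051, 0.0681]
contact_force: [0.5, -0.0, -2.3]
position: [0.4785, 0.2053, 0.068]
contact_force: [-0.5, -1.2, -1.0]
position: [0.4796, 0.2054, 0.068]
contact_force: [0.6, 0.1, -2.2]
relay in panel mm [ 0.9 13.1 15.5] xyz deg [ -0.1 -18.1  -0. ]
t 20.325 pos [0.4796 0.2054 0.068 ] [-89.58 -18.35   9.05] F [ 0.6  0.1 -2.2] w 0.0444
togo cm [0.07 0.04 0.03] rot [ 0.002 -0.     0.001] rows>= 0.0
```

```bash
for i in 1 2 3 4 5; do python3 -m handwheel '[[[0.057,0.01,0],[0,0,0]],[[0,0,0],[0,0,0]]]' 1 | grep -E "position|force"; done
python3 -c "
from h import *
relay_now();relay_go((-18,6.7),(-17.5,16.1),18)"
```

```text
position: [0.4802, 0.2055, 0.0681]
contact_force: [0.5, -0.5, -1.6]
position: [0.4808, 0.2056, 0.0682]
contact_force: [0.2, 1.2, -2.2]
position: [0.4814, 0.2057, 0.0683]
contact_force: [-0.8, -0.3, -1.5]
position: [0.4816, 0.2058, 0.0682]
contact_force: [-2.3, -0.5, -1.7]
position: [0.4817, 0.2058, 0.068]
contact_force: [-2.2, -0.2, -0.8]
relay in panel mm [ 3.  13.1 15.4] xyz deg [ -0.1 -17.9  -0. ]
t 21.575 pos [0.4817 0.2058 0.068 ] [-89.61 -18.25   9.07] F [-2.2 -0.2 -0.8] w 0.0445
togo cm [-0.13 -0.03  0.03] rot [ 0.003 -0.    -0.001] rows>= 0.0
```

```bash
for i in 1 2; do python3 -m handwheel '[[[0.248,0.102,0],[0,0,0.0524]],[[0,0,0],[0,0,0]]]' 1 | grep -E "position|force|orient"; done
python3 -c "
from h import *
relay_now();relay_go((-18.3,7.5),(-16.5,17.2),12)"
```

```text
position: [0.4844, 0.2061, 0.0678]
orientation: [-89.6, -15.2, 9.1]
contact_force: [0.0, 0.7, -1.8]
position: [0.487, 0.207, 0.0674]
orientation: [-89.6, -12.3, 9.1]
contact_force: [-0.8, 0.4, -1.9]
relay in panel mm [ 2.8 13.5 13.2] xyz deg [ -0.1 -12.    0.1]
t 22.075 pos [0.487  0.207  0.0674] [-89.6  -12.31   9.15] F [-0.8  0.4 -1.9] w 0.0447
togo cm [ 0.02 -0.04 -0.01] rot [0.002 0.001 0.   ] rows>= 0.0
```

```bash
for i in 1 2 3; do python3 -m handwheel '[[[0.248,0.11,0],[0,0,0.0524]],[[0,0,0],[0,0,0]]]' 1 | grep -E "position|force|orient"; done
python3 -c "
from h import *
relay_now();relay_go((0,0),(1,8.7),0)"
```

```text
position: [0.4898, 0.2082, 0.0674]
orientation: [-89.6, -9.6, 9.2]
contact_force: [-1.3, -2.6, -0.7]
position: [0.4921, 0.2092, 0.067]
orientation: [-89.6, -6.8, 9.3]
contact_force: [-0.8, -1.6, -1.5]
position: [0.4943, 0.2102, 0.0664]
orientation: [-89.6, -4.1, 9.4]
contact_force: [1.1, -0.4, -3.4]
relay in panel mm [ 2.7 15.5 11.2] xyz deg [-0.1 -3.8  0.3]
t 22.825 pos [0.4943 0.2102 0.0664] [-89.64  -4.13   9.42] F [ 1.1 -0.4 -3.4] w 0.0448
togo cm [ 0.18  0.24 -0.22] rot [0.002 0.007 0.067] rows>= 0.4
```

```bash
python3 -m handwheel '[[[0.09,0.1,-0.1],[0,0.005,0.033]],[[0,0,0],[0,0,0]]]' 1 | grep -E "position|force|orient"
python3 -m handwheel '[[[0.09,0.1,-0.08],[0,0,0.033]],[[0,0,0],[0,0,0]]]' 1 | grep -E "position|force|orient|width"
python3 -c "
from h import *
relay_now();relay_go((0,0),(1,8.7),0)"
```

```text
position: [0.4958, 0.2098, 0.0659]
orientation: [-89.6, -2.4, 9.2]
contact_force: [0.3, 0.6, -2.5]
position: [0.4973, 0.2092, 0.065]
orientation: [-89.6, -0.7, 9.2]
contact_force: [0.5, -0.8, -1.8]
grip_width: 0.0448
relay in panel mm [ 2.2 14.   9.6] xyz deg [-0.1 -0.4  0.1]
t 23.325 pos [0.4973 0.2092 0.065 ] [-89.62  -0.66   9.2 ] F [ 0.5 -0.8 -1.8] w 0.0448
togo cm [-0.08  0.09 -0.06] rot [0.002 0.002 0.006] rows>= 0.0
```

```bash
for i in 1 2; do python3 -m handwheel '[[[0,0.07,-0.03],[0,0,0.005]],[[0,0,0],[0,0,0]]]' 1 | grep -E "position|force|orient|width"; done
python3 - <<'E'
from h import *
relay_now()
s=ctrl.camera("side")[:,:,::-1];c=ctrl.camera("scene")[:,:,::-1];w=ctrl.camera("wrist")[:,:,::-1]
cv2.imwrite("pics/s6.png",s);cv2.imwrite("pics/c6.png",c);cv2.imwrite("pics/w6.png",w)
o=np.zeros((600,800,3),np.uint8)
o[:300,:400]=cv2.resize(s[150:255,115:255],(400,300),interpolation=cv2.INTER_CUBIC)
o[300:,:400]=cv2.resize(c[250:355,150:290],(400,300),interpolation=cv2.INTER_CUBIC)
o[:300,400:]=cv2.resize(w,(400,300),interpolation=cv2.INTER_AREA)
o[300:,400:]=cv2.resize(w[80:240,170:383],(400,300),interpolation=cv2.INTER_CUBIC)
cv2.imwrite("pics/v6.png",o)
E
```

```text
position: [0.4971, 0.209, 0.0645]
orientation: [-89.6, -0.5, 9.2]
contact_force: [0.1, 0.5, -0.3]
grip_width: 0.0446
position: [0.4973, 0.209, 0.0644]
orientation: [-89.6, -0.2, 9.3]
contact_force: [0.4, -0.6, -1.3]
grip_width: 0.0448
relay in panel mm [ 1.7 13.8  9. ] xyz deg [-0.1  0.1  0.2]
```

View pics/v6.png

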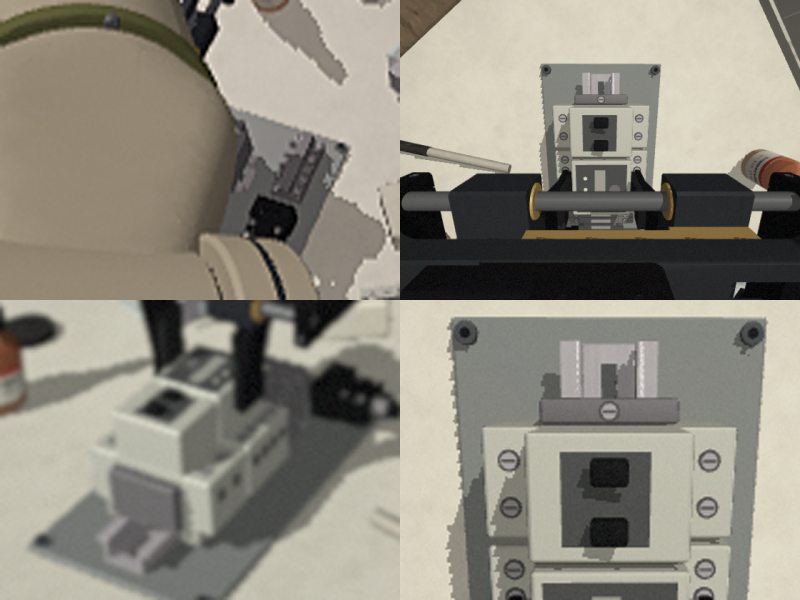

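The view shows the relay level between breaker and terminals, aligned with the row. I'll test the latch by pushing down, then pulling up lightly.

```bash
python3 -m handwheel '[[[0,0.1,0],[0,0,0]],[[0,0,0],[0,0,0]]]' 1 | grep -E "position|force|orient"
python3 -m handwheel '[[[0,0.1,0],[0,0,0]],[[0,0,0],[0,0,0]]]' 1 | grep -E "position|force|orient"
echo up; for i in 1 2 3; do python3 -m handwheel '[[[0,-0.12,0],[0,0,0]],[[0,0,0],[0,0,0]]]' 1 | grep -E "position|force|orient"; done
python3 -c "
from h import *
relay_now()"
```

```text
position: [0.4973, 0.2091, 0.0645]
orientation: [-89.7, -0.2, 9.3]
contact_force: [0.1, 0.2, -2.2]
position: [0.4973, 0.209, 0.0644]
orientation: [-89.8, -0.2, 9.3]
contact_force: [-1.2, 0.9, -1.1]
up
position: [0.497, 0.2086, 0.0651]
orientation: [-89.8, -0.2, 9.2]
contact_force: [-0.1, 0.8, -2.1]
position: [0.4966, 0.2082, 0.0655]
orientation: [-89.8, -0.1, 9.2]
contact_force: [-0.2, 0.3, -2.1]
position: [0.496, 0.208, 0.0656]
orientation: [-89.7, -0.1, 9.2]
contact_force: [2.4, 2.2, -6.8]
relay in panel mm [ 0.2 12.9 10.2] xyz deg [-0.2  0.2  0.2]
```

Latched: it goes no lower, and resists lifting after about 1 mm of play. Pressing down once more, then releasing and rising.

```bash
python3 -m handwheel '[[[0.05,0.15,0],[0,0,0]],[[0,0.1,0],[0,0,0]],[[0,0,0],[0,0,0]]]' 1 | grep -E "position|force|orient"
python3 -m handwheel '[[[0,0,0],[0,0,0]],[[0,0,0],[0,0,0]],[[0,0,0],[0,0,0]],[[0,0,0],[0,0,0]],[[0,-1,0],[0,0,0]],[[0,-3,0],[0,0,0]],[[0,-4,0],[0,0,0]],[[0,-4,0],[0,0,0]],[[0,-3,0],[0,0,0]],[[0,0,0],[0,0,0]]]' 0
python3 -c "
from h import *
togo([.60,.04,.21],[-90,0,-9])"
```

```text
position: [0.4972, 0.2084, 0.065]
orientation: [-89.8, -0.1, 9.2]
contact_force: [-0.7, 0.0, -2.6]
t: 26.85
position: [0.497, 0.209, 0.2235]
orientation: [-89.8, -0.3, 9.3]
contact_force: [0.6, 0.7, -0.2]
grip_width: 0.0871
t 26.85 pos [0.497  0.209  0.2235] [-89.76  -0.28   9.33] F [ 0.6  0.7 -0.2] w 0.0871
togo cm [  7.42   1.3  -18.35] rot [-0.005  0.32   0.004] rows>= 3.2
```

```bash
python3 -m handwheel '[[[2,0,-3],[0,0,0]],[[3,0,-4.6],[0,0,0]],[[3,0,-4.6],[0,0,0]],[[3,0,-4.6],[0,0,0]],[[3,0,-4.6],[0,0,0]],[[0,0,0],[0,0.16,0]],[[0,0,0],[0,0.16,0]],[[0,0,0],[0,0,0]],[[0,0,0],[0,0,0]]]' 0
python3 - <<'E'
from h import *
m=ctrl.camera_model("wrist");togo([.67,.02,.21],[-90,0,-9]);np.save("m3.npy",m,allow_pickle=True)
w=ctrl.camera("wrist")[:,:,::-1];s=ctrl.camera("side")[:,:,::-1];cv2.imwrite("pics/w7.png",w);cv2.imwrite("pics/s7.png",s)
u,v=proj(m,[.675,.073,.045])[0];u0,v0=int(u-55),int(max(v-55,0));print(u,v,"crop",u0,v0)
o=np.zeros((600,800,3),np.uint8)
o[:550,:550]=cv2.resize(w[v0:v0+110,u0:u0+110],(550,550),interpolation=cv2.INTER_CUBIC)
o[:195,560:]=cv2.resize(s[165:230,135:215],(240,195),interpolation=cv2.INTER_CUBIC)
# full wrist small
o[200:380,560:]=cv2.resize(w,(240,180),interpolation=cv2.INTER_AREA)
cv2.imwrite("pics/v7.png",o)
E
```

```text
t: 27.98
position: [0.6731, 0.0147, 0.2177]
orientation: [-89.8, 0.1, -9.0]
contact_force: [-0.6, -0.1, -0.0]
grip_width: 0.0869
t 27.975 pos [0.6731 0.0147 0.2177] [-89.84   0.15  -9.03] F [-0.6 -0.1 -0. ] w 0.0869
togo cm [-0.39  0.78  0.47] rot [-0.003 -0.    -0.003] rows>= 0.2
276.6188260443785 142.1874371869552 crop 221 87
```

View pics/v7.png

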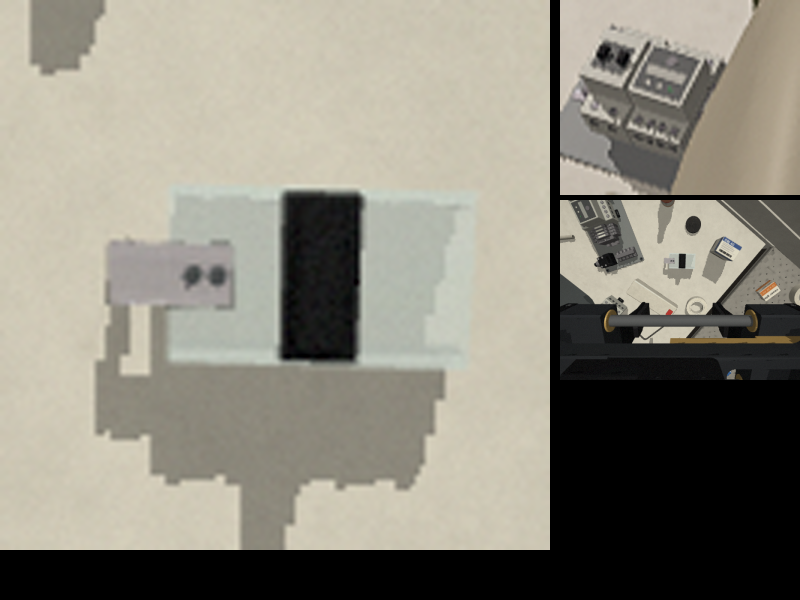

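Run:
```python
from h import *
m=np.load("m3.npy",allow_pickle=True).item()
px=lambda x,y:(221+(x+.5)/5-.5,87+(y+.5)/5-.5)
def f(n,pts,z):
    P=np.array([back(m,*px(*p),z) for p in pts]);d=np.roll(P,-1,0)-P
    print(n,"c",np.round(P.mean(0),4),"len",np.round(np.linalg.norm(d,axis=1),4),"ang",np.round(np.degrees(np.arctan2(d[:,1],d[:,0])),1))
f("bar",[(283,191),(362,193),(356,361),(280,359)],.06)
f("top",[(170,186),(478,192),(468,368),(168,362)],.034)
f("strip",[(106,241),(234,243),(234,308),(106,304)],.0365)
```

```text
bar c [0.6839 0.0724 0.06  ] len [0.0166 0.0349 0.0164 0.0348] ang [ -10.4 -100.5  169.6   79.7]
top c [0.684 0.071 0.034] len [0.0697 0.0395 0.07   0.0395] ang [ -10.1 -100.6  169.9   79. ]
strip c [0.6501 0.0774 0.0365] len [0.029  0.0145 0.0294 0.014 ] ang [ -9.8 -99.7 169.3  79. ]
```

```bash
python3 -m handwheel '[[[0.2,2,5.7],[0,0.02,0]],[[0,4,0],[0,0,0]],[[0,4,0],[0,0,0]],[[0,0,0],[0,0,0]],[[0,0,0],[0,0,0]]]' 0
python3 -c "
from h import *
togo([.685,.0713,.047],[-90,0,-10.2])"
```

```text
t: 28.7
position: [0.6853, 0.0734, 0.1185]
orientation: [-89.7, -0.1, -9.9]
contact_force: [-0.0, 0.1, 1.1]
grip_width: 0.0868
t 28.7 pos [0.6853 0.0734 0.1185] [-8.973e+01 -5.000e-02 -9.850e+00] F [-0.   0.1  1.1] w 0.0868
togo cm [ 0.    7.15 -0.24] rot [-0.005  0.006  0.001] rows>= 1.1
```

```bash
python3 -m handwheel '[[[0,3,-0.24],[-0.005,0.006,0]],[[0,2.5,0],[0,0,0]],[[0,1,0],[0,0,0]],[[0,0.4,0],[0,0,0]],[[0,0,0],[0,0,0]]]' 0
python3 -m handwheel '[[[0,0,0],[0,0,0]],[[0,0,0],[0,0,0]],[[0,0,0],[0,0,0]],[[0,0,0],[0,0,0]],[[0,0,0],[0,0,0]],[[0,0,0],[0,0,0]],[[0,0,0],[0,0,0]],[[0,0,0],[0,0,0]],[[0,0,0],[0,0,0]],[[0,0,0],[0,0,0]]]' 1
python3 -c "
from h import *
togo([.685,.0713,.047],[-90,0,-10.2])"
```

```text
t: 29.32
position: [0.6887, 0.0712, 0.0543]
orientation: [-89.9, -0.5, -10.2]
contact_force: [-0.5, -0.4, -0.8]
grip_width: 0.0871
t: 30.58
position: [0.6895, 0.0716, 0.0561]
orientation: [-89.8, -0.6, -10.2]
contact_force: [-0.0, -0.3, 0.8]
grip_width: 0.011
t 30.575 pos [0.6895 0.0716 0.0561] [-89.82  -0.64 -10.23] F [-0.  -0.3  0.8] w 0.011
togo cm [-0.45  0.9  -0.11] rot [-0.003 -0.     0.011] rows>= 0.2
```

```bash
python3 -m handwheel '[[[0,0,0],[0,0,0]],[[0,0,0],[0,0,0]]]' 1
```

```text
t: 30.82
position: [0.6895, 0.0716, 0.0561]
orientation: [-89.8, -0.6, -10.2]
contact_force: [-0.5, -0.6, 0.6]
grip_width: 0.0108
```

```bash
python3 -m handwheel '[[[0,0,0],[0,0,0]],[[0,0,0],[0,0,0.011]],[[0,0.4,0],[0,0,0]],[[0,0.4,0],[0,0,0]],[[0,0.2,0],[0,0,0]],[[0,0,0],[0,0,0]]]' 0.6
python3 -m handwheel '[[[0,0,0],[0,0,0]],[[0,0,0],[0,0,0]],[[0,0,0],[0,0,0]],[[0,0,0],[0,0,0]],[[0,0,0],[0,0,0]]]' 1
```

```text
t: 31.58
position: [0.6894, 0.0715, 0.045]
orientation: [-89.8, 0.1, -10.2]
contact_force: [0.5, 0.4, -0.3]
grip_width: 0.0347
t: 32.2
position: [0.6895, 0.0715, 0.0453]
orientation: [-89.8, 0.0, -10.2]
contact_force: [0.0, 0.5, -0.4]
grip_width: 0.0117
```

Run:
```python
from h import *
m=np.load("m3.npy",allow_pickle=True).item()
f=T(np.array([.684,.071,0]),-10.2)
def crop(P): return ((proj(m,f(np.array(P)/1e3))-[221,87]+.5)*5-.5).round(0).tolist()
for z in(36,60): print(z,crop([[-6,16,z],[6,16,z],[6,-16,z],[-6,-16,z]]))
print("top34",crop([[-35,20,34],[35,20,34],[35,-20,34],[-35,-20,34]]))
print("top36",crop([[-35,20,36],[35,20,36],[35,-20,36],[-35,-20,36]]))
print("cam in guard",R.from_euler('z',10.2,degrees=True).apply(np.array(m["extrinsics"])[:3,3]-[.684,.071,0]))
```

```text
36 [[296.0, 206.0], [349.0, 207.0], [345.0, 350.0], [294.0, 349.0]]
60 [[295.0, 205.0], [352.0, 206.0], [348.0, 360.0], [292.0, 359.0]]
top34 [[169.0, 184.0], [478.0, 191.0], [469.0, 370.0], [169.0, 363.0]]
top36 [[168.0, 184.0], [479.0, 191.0], [470.0, 370.0], [168.0, 364.0]]
cam in guard [-0.00248187  0.01457033  0.38169149]
```

```bash
cat >> h.py <<'E'
AG=R.from_euler('xyz',[-89.8,0,-10.2],degrees=True);RG=AG.inv()*R.from_euler('z',-10.2,degrees=True)
PG=np.array([0,.0453,-.0015])
def guard_go(z,dx=1.1,dy=0):
    A=panelR()*RG.inv();o=p2w([(20+dx)/1e3,(-85+dy)/1e3,z/1e3]);togo(o-A.apply(PG),A.as_euler('xyz',degrees=True))
E
python3 -m handwheel '[[[0,-1,0],[0,0,0]],[[0,-4,0],[0,0,0]],[[0,-4,0],[0,0,0]],[[0,-3,0],[0,0,0]],[[0,0,0],[0,0,0]]]' 1
python3 -c "
from h import *
guard_go(80)"
```

```text
t: 32.83
position: [0.6892, 0.0714, 0.1709]
orientation: [-89.8, 0.0, -10.2]
contact_force: [-0.2, -0.2, -1.4]
grip_width: 0.0116
t 32.825 pos [0.6892 0.0714 0.1709] [-8.979e+01  4.000e-02 -1.020e+01] F [-0.2 -0.2 -1.4] w 0.0116
togo cm [-16.24   4.58   1.58] rot [-0.    -0.338  0.001] rows>= 2.7
```

```bash
python3 -m handwheel '[[[-2,0,0.2],[0,0,0]],[[-3.8,0,0.4],[0,0,0]],[[-3.8,0,0.4],[0,0,0]],[[-3.8,0,0.4],[0,0,0]],[[-2.5,0,0.2],[0,0,0]],[[0,0,0],[0,-0.17,0]],[[0,0,0],[0,-0.165,0]],[[0,0,0],[0,0,0]],[[0,0,0],[0,0,0]]]' 1
python3 -c "
from h import *
guard_go(60)"
```

```text
t: 33.95
position: [0.5266, 0.115, 0.1639]
orientation: [-89.9, 0.5, 9.2]
contact_force: [-0.4, 0.5, -1.6]
grip_width: 0.0118
t 33.95 pos [0.5266 0.115  0.1639] [-89.92   0.47   9.22] F [-0.4  0.5 -1.6] w 0.0118
togo cm [ 0.61  5.85 -0.  ] rot [ 0.002  0.001 -0.008] rows>= 0.9
```

```bash
python3 -m handwheel '[[[0.6,2,0],[0.002,0,-0.008]],[[0,2.5,0],[0,0,0]],[[0,0.8,0],[0,0,0]],[[0,0,0],[0,0,0]]]' 1
python3 -c "
from h import *
guard_go(35)"
```

```text
t: 34.45
position: [0.5329, 0.116, 0.1096]
orientation: [-89.8, -0.0, 8.6]
contact_force: [0.6, -0.7, -1.0]
grip_width: 0.0116
t 34.45 pos [0.5329 0.116  0.1096] [-8.981e+01 -2.000e-02  8.620e+00] F [ 0.6 -0.7 -1. ] w 0.0116
togo cm [-0.08  2.93 -0.01] rot [ 0.   -0.01  0.  ] rows>= 0.5
```

```bash
python3 -m handwheel '[[[-0.08,1.5,0],[0,-0.01,0]],[[0,1.2,0],[0,0,0]],[[0,0.2,0],[0,0,0]],[[0,0,0],[0,0,0]]]' 1 | tail -2
python3 -c "
from h import *
guard_go(27)"
```

```text
contact_force: [-0.3, 0.2, -0.3]
grip_width: 0.0117
t 34.95 pos [0.5328 0.1161 0.0798] [-89.81  -0.11   9.15] F [-0.3  0.2 -0.3] w 0.0117
togo cm [-0.06  0.75 -0.01] rot [ 0.    -0.001  0.002] rows>= 0.1
```

```bash
python3 -m handwheel '[[[-0.06,0.75,0],[0,0,0]],[[0,0,0],[0,0,0]]]' 1 | grep -E "posi|force"
for i in 1 2 3; do python3 -m handwheel '[[[0,0.2,0],[0,0,0]],[[0,0,0],[0,0,0]]]' 1 | grep -E "posi|force"; done
python3 -c "
from h import *
guard_go(20)"
```

```text
position: [0.5324, 0.1161, 0.0722]
contact_force: [0.2, -0.6, -1.2]
position: [0.5326, 0.1162, 0.0703]
contact_force: [-0.3, 0.4, -0.6]
position: [0.5327, 0.1162, 0.0683]
contact_force: [-0.0, 0.4, -2.1]
position: [0.5327, 0.1162, 0.0662]
contact_force: [-0.1, -0.0, -1.5]
t 35.95 pos [0.5327 0.1162 0.0662] [-89.81  -0.18   9.13] F [-0.1 -0.  -1.5] w 0.0117
togo cm [-0.06  0.09 -0.02] rot [ 0.    -0.001  0.003] rows>= 0.0
```

Tip has passed the mouth with no contact force; continuing down.

```bash
python3 -m handwheel '[[[-0.05,0.2,0],[0,0,0.003]],[[0,0,0],[0,0,0]]]' 1 | grep -E "posi|force"
for i in 1 2 3 4; do python3 -m handwheel '[[[-0.01,0.3,0],[0,0,0]],[[0,0,0],[0,0,0]]]' 1 | grep -E "posi|force"; done
python3 -c "
from h import *
guard_go(4)"
```

```text
position: [0.5322, 0.1161, 0.064]
contact_force: [0.1, 0.3, -1.5]
position: [0.5322, 0.1159, 0.0608]
contact_force: [0.2, -0.6, -1.6]
position: [0.532, 0.1158, 0.0576]
contact_force: [0.5, 0.2, -1.3]
position: [0.5319, 0.1157, 0.0543]
contact_force: [0.7, -0.3, -0.5]
position: [0.5318, 0.1157, 0.0511]
contact_force: [-0.5, -0.1, -0.6]
t 37.2 pos [0.5318 0.1157 0.0511] [-8.984e+01  1.000e-02  9.120e+00] F [-0.5 -0.1 -0.6] w 0.0118
togo cm [0.04 0.18 0.01] rot [ 0.001 -0.001 -0.   ] rows>= 0.0
```

```bash
for i in 1 2 3 4; do python3 -m handwheel '[[[0.01,0.08,0],[0,0,0]],[[0,0,0],[0,0,0]]]' 1 | grep -E "posi|force"; done
python3 -c "
from h import *
guard_go(4)"
```

```text
position: [0.5319, 0.1158, 0.0503]
contact_force: [-0.3, -0.3, -1.0]
position: [0.532, 0.1158, 0.0495]
contact_force: [0.3, -0.5, -1.1]
position: [0.5322, 0.1158, 0.0492]
contact_force: [-0.4, -0.5, -0.9]
position: [0.5323, 0.1159, 0.0492]
contact_force: [-0.6, -0.2, -1.3]
t 38.2 pos [0.5323 0.1159 0.0492] [-8.991e+01  1.000e-02  9.120e+00] F [-0.6 -0.2 -1.3] w 0.0118
togo cm [-0.01 -0.01  0.01] rot [ 0.002 -0.001 -0.   ] rows>= 0.0
```

It bottoms out at the expected height (0.0492 vs 0.0493). Releasing and retreating.

```bash
python3 -m handwheel '[[[0,0,0],[0,0,0]],[[0,0,0],[0,0,0]],[[0,0,0],[0,0,0]],[[0,-1,0],[0,0,0]],[[0,-3,0],[0,0,0]],[[0,-5,0],[0,0,0]],[[0,-5,0],[0,0,0]],[[0,0,-4],[0,0,0]],[[0,0,-5],[0,0,0]],[[0,0,-5],[0,0,0]]]' 0.6
python3 -m handwheel '[[[0,0,-4],[0,0,0]],[[0,0,0],[0,0,0]],[[0,0,0],[0,0,0]]]' 0.6
python3 - <<'E'
from h import *
m=ctrl.camera_model("wrist");w=ctrl.camera("wrist")[:,:,::-1];cv2.imwrite("pics/w8.png",w)
q=np.load("q.npy");fp=T(np.array([q[0],q[1],0]),q[2])
g=cv2.cvtColor(w,cv2.COLOR_BGR2GRAY)
# black nose display panel of relay / black guard bar: expected vs found centroid
def chk(n,P,r,z,thr):
    u,v=proj(m,fp(np.array([P])/1e3))[0];u0,v0=int(u)-r,int(v)-r
    k=(g[max(v0,0):v0+2*r,u0:u0+2*r]<thr).astype(np.uint8);N,l,st,c=cv2.connectedComponentsWithStats(k)
    i=1+np.argmax(st[1:,4]);b=st[i];B=back(m,u0+c[i][0],max(v0,0)+c[i][1],z)-[q[0],q[1],0]
    print(n,"expect px",(round(u),round(v)),"found mm panel",np.round(panelR().inv().apply(B)*1e3,1),"expect",P,"box",b)
chk("guard bar",[20,-85,64],16,.064,60)
chk("relay face",[0,13.5,81],18,.081,100)
print(ctrl.read_state()["position"])
E
```

```text
t: 39.45
position: [0.5555, -0.0198, 0.1985]
orientation: [-89.9, -0.3, 9.7]
contact_force: [1.1, -0.3, 0.7]
grip_width: 0.0348
t: 39.83
position: [0.5628, -0.0644, 0.1999]
orientation: [-89.9, -0.3, 9.4]
contact_force: [-0.1, 1.1, -0.0]
grip_width: 0.0347
guard bar expect px (280, 1) found mm panel [ 19.8 -90.2  64. ] expect [20, -85, 64] box [  7   0  19  16 295]
relay face expect px (253, -163) found mm panel [  -5.5 -122.5   81. ] expect [0, 13.5, 81] box [  0  19  36  38 894]
[ 0.56281454 -0.06464444  0.19985395]
```

```bash
python3 -m handwheel '[[[0,-2,4],[0,0,0]],[[0,-2,5],[0,0,0]],[[0,-1,3],[0,0,0]],[[0,0,0],[0,0,0]],[[0,0,0],[0,0,0]]]' 0.6 | head -2
python3 - <<'E'
from h import *
m=ctrl.camera_model("wrist");w=ctrl.camera("wrist")[:,:,::-1];cv2.imwrite("pics/w9.png",w)
q=np.load("q.npy");fp=T(np.array([q[0],q[1],0]),q[2]);g=cv2.cvtColor(w,cv2.COLOR_BGR2GRAY)
def chk(n,P,r,thr):
    u,v=proj(m,fp(np.array([P])/1e3))[0];u0,v0=int(u)-r,max(int(v)-r,0)
    k=(g[v0:v0+2*r,u0:u0+2*r]<thr).astype(np.uint8);N,l,st,c=cv2.connectedComponentsWithStats(k)
    if N<2: print(n,"none",u,v);return
    i=1+np.argmax(st[1:,4]);c0=st[i][:2]+st[i][2:4]/2-.5;B=back(m,u0+c0[0],v0+c0[1],P[2]/1e3)-[q[0],q[1],0]
    print(n,"px",(round(u),round(v)),"found",np.round(panelR().inv().apply(B)*1e3,1),"expect",P,"box",st[i])
chk("guard bar",[20,-85,64],18,55)
chk("relay face",[0,13.5,81],20,105)
E
```

```text
t: 40.5
position: [0.5407, 0.0619, 0.2523]
guard bar px (281, 146) found [ 20.1 -83.6  64. ] expect [20, -85, 64] box [ 12   3  14  30 400]
relay face px (263, 48) found [-0.1 14.  81. ] expect [0, 13.5, 81] box [   2    0   37   40 1077]
```

Both parts are where they should be (guard bar at 20.1, −83.6 mm; relay face at −0.1, 14.0 mm of the panel). Handing in.

```bash
python3 -c "
from cell import ctrl
s=ctrl.read_state();print(s['t'],s['contact_force']);ctrl.job_done()"
```

```text
40.55 [-0.33532055  0.07194223  0.04357945]
the job is handed in; nothing more can be done
```

I fitted the 45 mm relay and then the touch guard, and handed the job in at 40.6 s of the 61 s allowed. No verdict is reported back.

**Relay:** I hooked it under the near lip at about 18° of tilt, rocked it flat and released it.
- It would go no lower when pressed. It resisted at about −7 N after roughly 1 mm of lift, which I took to mean the foot had latched.
- I never saw a distinct click in the force readings, and I could not read the foot's position directly.
- The last wrist picture put its face at (−0.1, 14.0) mm of the panel; I expected (0, 13.5).

**Guard:** I lowered it straight down with the tongue in the slot and met no lateral force.
- It stopped 0.1 mm from the height computed for fully home.
- The last wrist picture put the grip bar at (20.1, −83.6) mm; I expected (20, −85). The 1.4 mm gap in y is partly because the picture includes the bar's side face.

**What failed or disagreed:**
- My first two relay grasps closed on nothing. The fingertips were about 20 mm higher than the stated tip extent implied, so I gripped 20 mm lower.
- The first guard grip was shallow, so I gripped again about 1 cm lower.
- The rail turned out to be about 1 mm further along x than my camera estimate, and I corrected for that before placing the guard.

I did not move any of the other things on the desk on purpose. I did not check their positions at the end.

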